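# Shut the lids of the filled pill organizer and slide its tray home

## Task

The weekly pill organizer has just been filled and its seven lids stand ajar. With the fingertips, run lightly along the row from the hinge side of the first lid to the last, so that the lids fold flat one after the other while the tray is still out; then push the tray by its front fully home, flush with the case. Grasp or lift nothing, do not shove or tip the organizer, and leave the vial, the dose cup and the carton where they stand.

Things in the scene. Friction and masses are not known exactly. Their poses are not given: they have to be found in the camera images.
- organizer: Weekly pill organizer's case: white plastic box, 90 (x) x 236 (y) x 46 mm high, open at its front (-x), loose on rubber feet, about 0.95 kg with its tray. Origin: centre of its underside, on the desk. x points from the open front to the closed back, y along its length, z up. Front edge at x = -45 mm; the roof's underside is 43 mm up.
- tray (a joint): How far the white tray stands out of the case's front, in m: 0 = home, front face flush with the case's front edge; about 0.05 at the start. Tray 222 mm long (y), 76 mm deep, from 7 to 34 mm above the desk. It slides along the case's x with 1.5 N of friction, stops hard at 0 and 0.056 and stays where it is left.
- tray_front (a point): Middle of the tray's upright front face (222 mm wide, from 7 to 34 mm above the desk), 18 mm above the desk; it moves with the tray. Pushing it along the case's +x sends the tray home.
- row_start (a point): Start of the row, on the tray: the first lid's edge on its hinge side, at the level of the shut lids' upper faces (36.8 mm above the desk), half-way across their 43 mm depth. The row runs from here along the case's -y. Before it lies the tray's end wall, 34 mm high. At the start the shut lids would lie 3 mm or more in front of the case.
- row_end (a point): End of the row, on the tray: free edge of the seventh lid when shut, same level, 207.5 mm from row_start along the case's -y. The tray ends 7 mm beyond it.
- vial: A small capped glass injection vial, 29 x 30 x 49 mm, standing loose beyond the first lid's end of the organizer. Origin at the centre of its underside. To be left alone.
- dose_cup: A white plastic dose cup, 41 mm across and 32 mm high, standing loose behind the organizer. Origin at the centre of its underside. To be left alone.
- carton: A small carton, 61 x 63 x 42 mm, standing loose behind the organizer. Origin at the centre of its underside. To be left alone.
- lid_1 (a joint): Angle of lid 1 of 7, counted from row_start, in rad: 0 shut, 1.4 wide open. Pale half-clear plate, 27.5 (along the row) x 43 x 2.5 mm, one every 30 mm, on a hinge pin 4 mm in from its edge nearest row_start and 4 mm below; free edge toward row_end. Ajar, it slopes up toward row_end, held by slight friction (0.004 N m). A tip moving toward row_end folds it; the other way catches.
- lid_2 (a joint): Angle of lid 2 of 7, counted from row_start, in rad: 0 shut, 1.4 wide open. As lid 1.
- lid_3 (a joint): Angle of lid 3 of 7, counted from row_start, in rad: 0 shut, 1.4 wide open. As lid 1.
- lid_4 (a joint): Angle of lid 4 of 7, counted from row_start, in rad: 0 shut, 1.4 wide open. As lid 1.
- lid_5 (a joint): Angle of lid 5 of 7, counted from row_start, in rad: 0 shut, 1.4 wide open. As lid 1.
- lid_6 (a joint): Angle of lid 6 of 7, counted from row_start, in rad: 0 shut, 1.4 wide open. As lid 1.
- lid_7 (a joint): Angle of lid 7 of 7, counted from row_start, in rad: 0 shut, 1.4 wide open. As lid 1.

How it is judged:
On the way, in this order (a step that is already met when the one before it is completed fails the run):
1. the first lid is folded shut while the fourth and seventh are still ajar and the tray is out (value of joint lid_1 below 0.1 rad and value of joint each of lid_4, lid_7 above 0.15 rad and value of joint tray above 0.04 m).
2. the first four lids are shut while the seventh is still ajar and the tray is out (value of joint each of lid_1, lid_2, lid_3, lid_4 below 0.1 rad and value of joint lid_7 above 0.15 rad and value of joint tray above 0.04 m).
3. all seven lids are shut (under 0.1 rad) while the tray is still out (value of joint each of lid_1, lid_2, lid_3, lid_4, lid_5, lid_6, lid_7 below 0.1 rad and value of joint tray above 0.04 m), for 0.1 s.
4. the tray is pushed home with all lids shut (value of joint each of lid_1, lid_2, lid_3, lid_4, lid_5, lid_6, lid_7 below 0.1 rad and value of joint tray below 0.004 m), for 0.2 s.
At the end, for the whole second after the job is handed in: All seven lids shut within 0.1 rad (2.4 mm at the free edge, so that they pass under the case's roof), the tray home within 4 mm, the organizer upright, at rest and within 25 mm of where it stood, the vial, dose cup and carton within 20 mm of where they stood (all of step 4 and distance of organizer from where it was at the start of the episode below 0.025 m and angle between organizer's own z axis and vertical below 0.03 rad and linear speed of organizer below 0.01 m/s and distance of each of vial, dose_cup, carton from where it was at the start of the episode below 0.02 m); the robot touches nothing.
It fails at once if the organizer is lifted, or shoved more than 25 mm (distance of organizer from where it was at the start of the episode above 0.025 m or height (world z) of organizer above 0.01 m).
It fails at once if the organizer is tipped by more than 0.12 rad (angle between organizer's own z axis and vertical above 0.12 rad).
It fails at once if the organizer is pressed or pushed with more than 30 N (contact force between the fingers and organizer above 30 N).
It fails at once if the vial, dose cup or carton is moved more than 20 mm, lifted or knocked over (distance of any of vial, dose_cup, carton from where it was at the start of the episode above 0.02 m or angle between any of vial, dose_cup, carton's own z axis and vertical above 0.3 rad).
It also fails if it takes over 61 s, if anything falls off the work surface, if the arm or the gripper's body presses on something with over 40 N, if the wrist force passes 120 N, or if a joint passes its speed limit or range.

## Robot

A 7-joint arm with a two-finger parallel gripper is mounted at the origin on a cart in front of the work surface, level with it; the furniture and walls round the work are solid. World frame = base frame: x ahead of the robot, y to its left, z up, the work surface at z = 0. Lengths are in m, angles in rad, forces in N, time in s.
With the tool pointing down it reaches from about 0.425 to 0.925 m from the base axis. Payload 6.8 kg.
Tool frame: the origin (TCP) lies between the finger pads; the fingertips stand 11 mm ahead of it and the grasp point (between the pads) lies 8 mm behind it; z points along the fingers, y is the line along which they close (so a half turn about z gives the same grasp; the last joint's range is limited). The gripper opens to 85 mm and grips with 20 to 120 N. Pads are 22 mm wide; open, the fingers measure 114 mm over their backs; the gripper's body (76 mm by 85 mm) begins 54 mm behind the grasp point. The pads swing forward as they close: fully open they stand 13 mm farther back than shut.
Start: joints at [1.117, 0.477, 0.022, 1.555, -0.011, 1.109, -0.083], TCP at [0.229, -0.635, 0.242] pointing down, gripper open.
Joint ranges: [-2.96, 2.96], [-0.34, 2.1], [-1.41, 1.46], [0.24, 2.44], [-1.37, 4.51], [0.17, 1.92], [-2.96, 2.96]. Speed limits (rad/s): [2.39, 2.39, 3.14, 3.14, 3.14, 3.14, 3.14].

## Interface

Orientations are given as a rotation vector (axis times angle).
In Python, from bench import r gives the robot as it stands.
- The arm moves only by the tool send_rows, never from a script. Its argument "deltas" is a list of rows, each an object of numbers: "dx", "dy", "dz": the shift along the world's x, y, z in mm; "rx", "ry", "rz": the turn, a rotation vector about the world's x, y, z in degrees. A call has 1 to 5 rows; each row is the pose to reach, as a shift and turn from the pose commanded when the call began; what a row does not reach only later rows make up. A row lasts 1/12 s, in which the tool goes at most 41.7 mm and 7.16 degrees, less where a joint would pass 70% of its speed; a pose out of reach is approached as far as the arm can. A call with a gripper value outside its range is refused whole. "jaw" is the finger opening in mm, from 0 to 85.4, set as the call begins (left out, the last holds). The fingers move at their own pace and stop on an object; "newtons" is the grip in N (left out, the last holds). Time passes only in rows, so rows that repeat a pose let the fingers close. It gives the time, the measured TCP pose, the force, the opening and the grip force at its end, in the units of the state.
- r.get_obs(): the state, without advancing time (a new reading comes with each control period).
- r.grab_frame(name): name is "scene" or "top" or "wrist"; returns a dict with "frame" (384x512x3 uint8, blue, green, red), "z_map" (384x512 float32, m along the optical axis (not along the pixel's ray), 0 where there is no reading), "vertical_fov" (degrees; the focal length in pixels is half the picture's height over the tangent of half this angle, whatever the lens; pixels are square), "cx", "cy" (the principal point, pixels), "xyz" and "orientation" of the camera in the world. Camera axes: x right, y down, z forward; pixel columns grow to the right and rows downward; lengths in m; the calibration is good to about 2 mm. A picture is of the moment at which its call begins.
- r.hand_in(): hands the job in; it is judged then, once.
The state is a dict: "clock": time; "joints": joint angles; "qvel": joint speeds; "tau": joint torques, N m; "tcp_pos": TCP position; "orientation": TCP orientation; "contact_force": force on the tool from outside, world axes, zero at the start; "moment": the same for the moment, N m; "grip_width": finger opening in m; "gripper_force": force on a finger pad.
Only numpy, scipy, OpenCV 4.12 (cv2) and the standard library are available. Lean on these libraries where they do the work, as an engineer would, in place of code of your own. Each camera call takes 0.05 s, during which the arm holds its last target. There are 200 camera calls.

## Working session

There is one attempt and no reset: what is moved stays moved. The work goes in short steps, Python scripts to look and compute and a tool call to move; the robot and the scene stay as the last step left them, time stands still between calls to the robot, and variables do not carry over. Pictures are saved under pics/ and viewed, at most 10 in all, crops included, and the job is handed in when it is done.

Besides the shell and the picture viewer there is one more tool, called after "Emit:" by a JSON object that holds its "fn" and its "kwargs". send_rows: Moves the arm, as the interface text tells. Its arguments: {"type":"object","properties":{"deltas":{"type":"array","items":{"type":"object","properties":{"dx":{"type":"number"},"dy":{"type":"number"},"dz":{"type":"number"},"rx":{"type":"number"},"ry":{"type":"number"},"rz":{"type":"number"}}}},"jaw":{"type":"number"},"newtons":{"type":"number"}},"required":["deltas"]}

```bash
mkdir -p pics; cat > h.py <<'E'
import numpy as np, cv2
from scipy.spatial.transform import Rotation as R
from bench import r
def cloud(f):
    d=f["z_map"]; h,w=d.shape
    fl=h/2/np.tan(np.radians(f["vertical_fov"])/2)
    v,u=np.mgrid[:h,:w]
    p=np.dstack([(u-f["cx"])/fl*d,(v-f["cy"])/fl*d,d])
    o=np.array(f["orientation"]); 
    P=p@R.from_rotvec(o).as_matrix().T+np.array(f["xyz"])
    P[d==0]=np.nan
    return P
E
python3 - <<'E'
from h import *
o=r.get_obs(); print(o["tcp_pos"],o["orientation"],o["clock"])
for n in("top","scene"):
    f=r.grab_frame(n); cv2.imwrite(f"pics/{n}.png",f["frame"]); np.savez(f"{n}.npz",P=cloud(f),im=f["frame"])
    print(n,f["xyz"],f["orientation"],f["vertical_fov"],f["cx"],f["cy"])
    P=cloud(f); print(np.nanpercentile(P.reshape(-1,3),[1,50,99],axis=0).round(3))
E
```

```text
[ 0.2285817  -0.63451148  0.24132927] [-3.09301643e+00 -5.40200723e-01  6.94349187e-04] 0.0
top [0.554882   0.12585115 0.9515015 ] [-2.22885115  2.16576371 -0.08615958] 45.57206807298736 248.07822640354996 191.43541773656423
[[-0.013 -0.421 -0.743]
 [ 0.612  0.098  0.003]
 [ 0.902  0.885  0.476]]
scene [0.2699674  0.69596193 0.76477619] [-0.73606757  2.65971924 -1.06990556] 46.82004941474925 258.8785553826795 194.14196065276596
[[ 0.053 -1.284 -0.742]
 [ 0.603  0.126  0.009]
 [ 0.963  0.583  0.449]]
```

View pics/top.png

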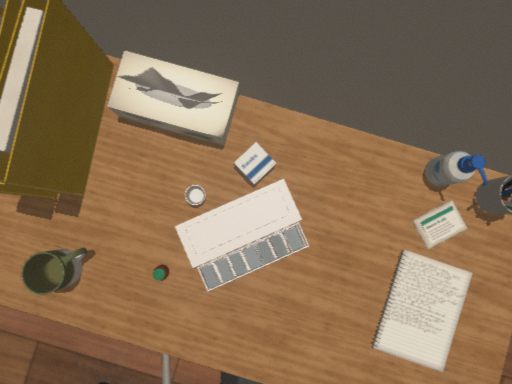

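View pics/scene.png

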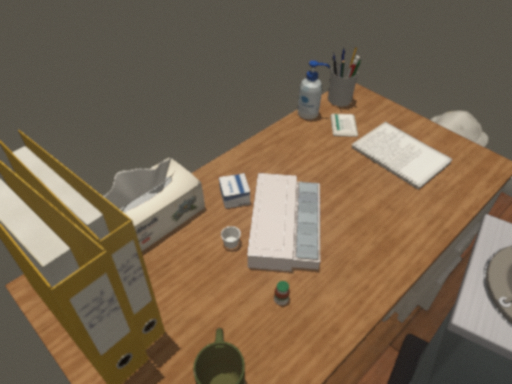

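Top view: case roof around (240,222), tray with its lids around (253,257) on the -x side, vial (160,273) beyond the +y end, cup (195,195), carton (255,163). Scene view agrees: the lids face the robot and the first lid is at the vial's end.

```bash
python3 - <<'E'
from h import *
d=np.load("top.npz"); P=d["P"]; im=d["im"]
v,u=np.mgrid[:384,:512]
roi=(u>165)&(u<320)&(v>172)&(v<300)
z=P[...,2]
m=(roi&(z>0.038)&(z<0.056)&(im.min(2)>170)).astype(np.uint8)
n,l,s,c=cv2.connectedComponentsWithStats(m); k=1+s[1:,4].argmax(); print(s[k],c[k])
p=P[l==k]; print("z",np.median(p[:,2]))
rc=cv2.minAreaRect((p[:,:2]*1000).astype(np.float32)); print("roof",rc, cv2.boxPoints(rc).round(1).tolist())
for nm in("top","scene"):
    d=np.load(nm+".npz");Q=d["P"];ii=d["im"].astype(int)
    hsv=cv2.cvtColor(d["im"],cv2.COLOR_BGR2HSV)
    # anything non-wood above 20mm near organizer
    X=Q[...,:2]-np.array(rc[0])/1000
    sel=(np.hypot(X[...,0],X[...,1])<0.26)&(Q[...,2]>0.015)&(Q[...,2]<0.08)
    n,l,s,c=cv2.connectedComponentsWithStats(sel.astype(np.uint8))
    for k in range(1,n):
        if s[k,4]>40:
            q=Q[l==k]; print(nm,s[k,4],c[k].round(),q.mean(0).round(3),q.min(0).round(3),q.max(0).round(3))
# case frame profile
best=cv2.boxPoints(rc)
e=best[1]-best[0]; e2=best[2]-best[1]
y=(e if np.linalg.norm(e)>np.linalg.norm(e2) else e2); y=y/np.linalg.norm(y); y*=np.sign(y[1]); x=np.array([y[1],-y[0]])
print("x",x,"yaw deg",np.degrees(np.arctan2(x[1],x[0])))
for nm in("top","scene"):
    Q=np.load(nm+".npz")["P"]; w=Q[...,:2]*1000-np.array(rc[0]); a=w@x;b=w@y
    print(nm)
    for xx in(-92,-85,-70,-60,-50):
      s=(abs(a-xx)<3)
      print(xx,[(bb,round(float(np.median(Q[...,2][s&(abs(b-bb)<2.5)])*1000),1)) for bb in range(-120,125,5) if (s&(abs(b-bb)<2.5)).any()])
E
```

```text
[ 176  179  126   89 5326] [237.94217048 222.80529478]
z 0.04680653218993325
roof ((549.0982055664062, 129.5989990234375), (90.02357482910156, 234.86077880859375), 25.46735382080078) [[458.0, 216.3000030517578], [559.0, 4.199999809265137], [640.2000122070312, 42.900001525878906], [539.2000122070312, 255.0]]
top 551 [201. 128.] [0.734 0.209 0.051] [0.71  0.14  0.015] [0.807 0.303 0.08 ]
top 966 [255. 163.] [0.669 0.1   0.042] [0.628 0.058 0.015] [0.711 0.142 0.047]
top 8066 [243. 234.] [0.527 0.119 0.044] [ 0.413 -0.013  0.016] [0.638 0.254 0.055]
top 125 [194. 194.] [0.605 0.221 0.027] [0.584 0.198 0.015] [0.622 0.239 0.036]
top 196 [160. 273.] [0.447 0.28  0.041] [0.431 0.268 0.015] [0.46  0.296 0.053]
scene 742 [234. 189.] [0.67  0.109 0.038] [0.631 0.062 0.015] [0.715 0.145 0.046]
scene 5909 [284. 223.] [0.523 0.139 0.042] [ 0.417 -0.009  0.015] [0.642 0.258 0.052]
scene 1127 [178. 210.] [0.732 0.235 0.049] [0.715 0.166 0.015] [0.748 0.299 0.08 ]
scene 205 [230. 235.] [0.61  0.218 0.025] [0.587 0.2   0.015] [0.628 0.241 0.034]
scene 275 [281. 292.] [0.448 0.29  0.038] [0.435 0.273
[... 5042 characters left out ...]
), (55, 41.5), (60, 40.9), (65, 39.3), (70, 38.1), (80, 45.4), (85, 44.0), (90, 26.8), (95, 38.4), (100, 35.6), (105, -0.5), (110, 21.1), (115, 0.1), (120, 0.4)]
-50 [(-100, 43.5), (-95, 42.6), (-90, 40.4), (-85, 38.5), (-80, 40.4), (-70, 48.4), (-65, 48.4), (-60, 46.5), (-55, 42.4), (-50, 38.5), (-45, 9.6), (-40, 47.2), (-35, 46.7), (-30, 43.6), (-25, 40.9), (-20, 36.7), (-15, 41.8), (-10, 43.8), (-5, 41.9), (0, 39.3), (5, 38.4), (10, 36.5), (15, 7.7), (20, 42.6), (25, 44.8), (30, 41.8), (35, 39.7), (40, 36.8), (45, 16.5), (50, 44.4), (55, 42.4), (60, 40.2), (65, 39.2), (70, 37.6), (80, 45.1), (85, 43.2), (90, 40.7), (95, 38.9), (100, 36.3), (105, 34.2), (110, 18.2), (115, 0.4), (120, 0.5)]
```

Emit:
{"fn": "send_rows", "kwargs": {"deltas": [{"dx": 16,"dy": 32,"rz": 1},{"dx": 32,"dy": 66,"rz": 2},{"dx": 48,"dy": 100,"rz": 3.5},{"dx": 64,"dy": 134,"rz": 5},{"dx": 80,"dy": 168,"rz": 5.7}], "jaw": 0}}

```text
$.deltas[0]: bad value
```

Emit:
{"fn": "send_rows", "kwargs": {"deltas": [{"dx": 16,"dy": 34},{"dx": 32,"dy": 68},{"dx": 48,"dy": 102},{"dx": 64,"dy": 136},{"dx": 80,"dy": 170}]}}

```text
$.deltas[0]: bad value
```

Emit:
{"fn": "send_rows", "kwargs": {"deltas": [{"dx": 14,"dy": 35},{"dx": 28,"dy": 70},{"dx": 42,"dy": 105},{"dx": 56,"dy": 140},{"dx": 60,"dy": 178}]}}

```text
$.deltas[0]: bad value
```

Emit:
{"fn": "send_rows", "kwargs": {"deltas": [{"dx": 0,"dy": 38},{"dx": 0,"dy": 76},{"dx": 0,"dy": 114},{"dx": 0,"dy": 152},{"dx": 0,"dy": 190}]}}

```text
$.deltas[0]: bad value
```

Emit:
{"fn": "send_rows", "kwargs": {"deltas": [{"dx": 16,"dy": 32,"dz": 0,"rx": 0,"ry": 0,"rz": 1},{"dx": 32,"dy": 66,"dz": 0,"rx": 0,"ry": 0,"rz": 2},{"dx": 48,"dy": 100,"dz": 0,"rx": 0,"ry": 0,"rz": 3.5},{"dx": 64,"dy": 134,"dz": 0,"rx": 0,"ry": 0,"rz": 5},{"dx": 80,"dy": 168,"dz": 0,"rx": 0,"ry": 0,"rz": 5.7}], "jaw": 0}}

```text
clock: 0.52
tcp_pos: [0.3091, -0.4652, 0.2419]
orientation: [-3.063, -0.695, 0.001]
contact_force: [0.8, 0.4, 0.4]
grip_width: 0.0255
gripper_force: 0.0
```

Emit:
{"fn": "send_rows", "kwargs": {"deltas": [{"dx": 16,"dy": 34,"dz": 0,"rx": 0,"ry": 0,"rz": 0},{"dx": 32,"dy": 68,"dz": 0,"rx": 0,"ry": 0,"rz": 0},{"dx": 48,"dy": 102,"dz": 0,"rx": 0,"ry": 0,"rz": 0},{"dx": 64,"dy": 136,"dz": 0,"rx": 0,"ry": 0,"rz": 0},{"dx": 80,"dy": 170,"dz": 0,"rx": 0,"ry": 0,"rz": 0}]}}

```text
clock: 0.93
tcp_pos: [0.3889, -0.2952, 0.2422]
orientation: [-3.064, -0.693, 0.001]
contact_force: [1.2, 0.2, -0.1]
grip_width: -0.0002
gripper_force: 0.0
```

Emit:
{"fn": "send_rows", "kwargs": {"deltas": [{"dx": 14,"dy": 35,"dz": 0,"rx": 0,"ry": 0,"rz": 0},{"dx": 28,"dy": 70,"dz": 0,"rx": 0,"ry": 0,"rz": 0},{"dx": 42,"dy": 105,"dz": 0,"rx": 0,"ry": 0,"rz": 0},{"dx": 56,"dy": 140,"dz": 0,"rx": 0,"ry": 0,"rz": 0},{"dx": 60,"dy": 178,"dz": 0,"rx": 0,"ry": 0,"rz": 0}]}}

```text
clock: 1.35
tcp_pos: [0.4502, -0.1174, 0.2424]
orientation: [3.064, 0.694, 0.002]
contact_force: [1.0, -0.4, 0.2]
grip_width: 0.0001
gripper_force: 0.0
```

Emit:
{"fn": "send_rows", "kwargs": {"deltas": [{"dx": 0,"dy": 38,"dz": 0,"rx": 0,"ry": 0,"rz": 0},{"dx": 0,"dy": 76,"dz": 0,"rx": 0,"ry": 0,"rz": 0},{"dx": 0,"dy": 114,"dz": 0,"rx": 0,"ry": 0,"rz": 0},{"dx": 0,"dy": 152,"dz": 0,"rx": 0,"ry": 0,"rz": 0},{"dx": 0,"dy": 190,"dz": 0,"rx": 0,"ry": 0,"rz": 0}]}}

```text
clock: 1.77
tcp_pos: [0.4482, 0.0726, 0.2422]
orientation: [3.064, 0.693, -0.0]
contact_force: [0.7, -0.7, 0.2]
grip_width: -0.0
gripper_force: 0.0
```

Emit:
{"fn": "send_rows", "kwargs": {"deltas": [{"dx": -4,"dy": 36,"dz": 0,"rx": 0,"ry": 0,"rz": 0},{"dx": -8,"dy": 72,"dz": 0,"rx": 0,"ry": 0,"rz": 0},{"dx": -12,"dy": 108,"dz": 0,"rx": 0,"ry": 0,"rz": 0},{"dx": -20,"dy": 145,"dz": 0,"rx": 0,"ry": 0,"rz": 0},{"dx": -20,"dy": 145,"dz": -40,"rx": 0,"ry": 0,"rz": 0}]}}

```text
clock: 2.18
tcp_pos: [0.4306, 0.2269, 0.2084]
orientation: [-3.053, -0.705, -0.022]
contact_force: [1.9, 1.0, 0.4]
grip_width: -0.0001
gripper_force: 0.0
```

Emit:
{"fn": "send_rows", "kwargs": {"deltas": [{"dx": 0,"dy": 0,"dz": -35,"rx": 0,"ry": 0,"rz": 0},{"dx": 0,"dy": 0,"dz": -70,"rx": 0,"ry": 0,"rz": 0},{"dx": 0,"dy": 0,"dz": -100,"rx": 0,"ry": 0,"rz": 0},{"dx": 0,"dy": 0,"dz": -120,"rx": 0,"ry": 0,"rz": 0},{"dx": 0,"dy": 0,"dz": -120,"rx": 0,"ry": 0,"rz": 0}]}}

```text
clock: 2.6
tcp_pos: [0.426, 0.2143, 0.0785]
orientation: [3.062, 0.694, -0.012]
contact_force: [0.7, 0.3, 0.3]
grip_width: -0.0002
gripper_force: 0.0
```

```bash
python3 - <<'E'
from h import *
o=r.get_obs(); print(o["tcp_pos"])
for n in("scene","wrist"):
    f=r.grab_frame(n); a=cv2.resize(f["frame"][120:330,200:400] if n=="scene" else f["frame"],(400,400) if n=="scene" else (400,300))
    cv2.imwrite(f"pics/{n}2.png",a)
a=cv2.imread("pics/scene2.png");b=cv2.imread("pics/wrist2.png"); c=np.zeros((400,800,3),np.uint8); c[:,:400]=a;c[:300,400:]=b; cv2.imwrite("pics/pre.png",c)
E
```

```text
[0.4259753  0.21427662 0.07847229]
```

View pics/pre.png

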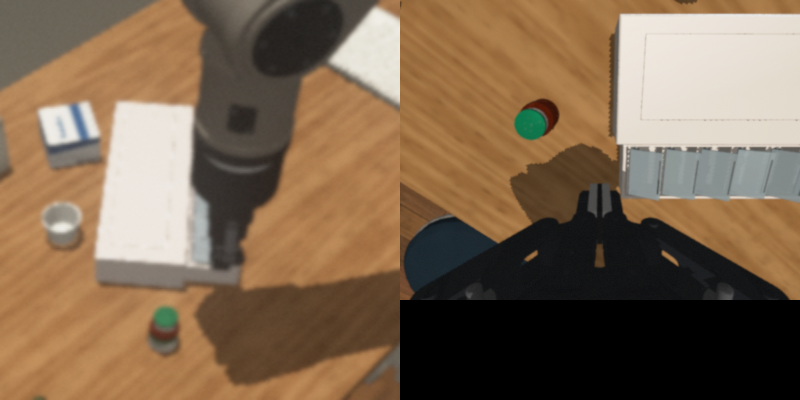

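The scene crop shows the gripper in front of the tray's end by the vial; in the wrist view the closed tips are at (600,190), just left of the tray's end wall at about x=622. Next I settle and touch the desk to calibrate height.

Emit:
{"fn": "send_rows", "kwargs": {"deltas": [{"dx": 0,"dy": 0,"dz": -15,"rx": 0,"ry": 0,"rz": 0},{"dx": 0,"dy": 0,"dz": -30,"rx": 0,"ry": 0,"rz": 0},{"dx": 0,"dy": 0,"dz": -45,"rx": 0,"ry": 0,"rz": 0},{"dx": 0,"dy": 0,"dz": -60,"rx": 0,"ry": 0,"rz": 0},{"dx": 0,"dy": 0,"dz": -60,"rx": 0,"ry": 0,"rz": 0}]}}

```text
clock: 3.12
tcp_pos: [0.429, 0.2158, 0.0222]
orientation: [3.064, 0.693, -0.0]
contact_force: [0.2, -0.7, 0.4]
grip_width: 0.0002
gripper_force: 0.0
```

Emit:
{"fn": "send_rows", "kwargs": {"deltas": [{"dx": 0,"dy": 0,"dz": -1,"rx": 0,"ry": 0,"rz": 0},{"dx": 0,"dy": 0,"dz": -2,"rx": 0,"ry": 0,"rz": 0},{"dx": 0,"dy": 0,"dz": -3,"rx": 0,"ry": 0,"rz": 0},{"dx": 0,"dy": 0,"dz": -4,"rx": 0,"ry": 0,"rz": 0},{"dx": 0,"dy": 0,"dz": -4,"rx": 0,"ry": 0,"rz": 0}]}}

```text
clock: 3.53
tcp_pos: [0.4292, 0.216, 0.0188]
orientation: [-3.064, -0.693, -0.002]
contact_force: [-0.1, 0.1, 0.3]
grip_width: 0.0003
gripper_force: 0.0
```

Emit:
{"fn": "send_rows", "kwargs": {"deltas": [{"dx": 0,"dy": 0,"dz": -1,"rx": 0,"ry": 0,"rz": 0},{"dx": 0,"dy": 0,"dz": -2,"rx": 0,"ry": 0,"rz": 0},{"dx": 0,"dy": 0,"dz": -3,"rx": 0,"ry": 0,"rz": 0},{"dx": 0,"dy": 0,"dz": -4,"rx": 0,"ry": 0,"rz": 0},{"dx": 0,"dy": 0,"dz": -4,"rx": 0,"ry": 0,"rz": 0}]}}

```text
clock: 3.95
tcp_pos: [0.4286, 0.2159, 0.0141]
orientation: [3.064, 0.694, -0.001]
contact_force: [-0.3, 1.7, 0.6]
grip_width: -0.0004
gripper_force: 0.0
```

Emit:
{"fn": "send_rows", "kwargs": {"deltas": [{"dx": 0,"dy": 0,"dz": -0.5,"rx": 0,"ry": 0,"rz": 0},{"dx": 0,"dy": 0,"dz": -1,"rx": 0,"ry": 0,"rz": 0},{"dx": 0,"dy": 0,"dz": -1.5,"rx": 0,"ry": 0,"rz": 0},{"dx": 0,"dy": 0,"dz": -2,"rx": 0,"ry": 0,"rz": 0},{"dx": 0,"dy": 0,"dz": -2,"rx": 0,"ry": 0,"rz": 0}]}}

```text
clock: 4.37
tcp_pos: [0.4287, 0.2159, 0.0122]
orientation: [3.064, 0.694, -0.0]
contact_force: [-0.2, -0.5, 0.3]
grip_width: 0.0003
gripper_force: 0.0
```

Emit:
{"fn": "send_rows", "kwargs": {"deltas": [{"dx": 0,"dy": 0,"dz": -0.5,"rx": 0,"ry": 0,"rz": 0},{"dx": 0,"dy": 0,"dz": -1,"rx": 0,"ry": 0,"rz": 0},{"dx": 0,"dy": 0,"dz": -1.5,"rx": 0,"ry": 0,"rz": 0},{"dx": 0,"dy": 0,"dz": -1.5,"rx": 0,"ry": 0,"rz": 0}]}}

```text
clock: 4.7
tcp_pos: [0.4288, 0.216, 0.0111]
orientation: [3.064, 0.694, 0.0]
contact_force: [-1.2, -0.2, 5.3]
grip_width: -0.0002
gripper_force: 2.6
```

Emit:
{"fn": "send_rows", "kwargs": {"deltas": [{"dx": 0,"dy": 0,"dz": 10,"rx": 0,"ry": 0,"rz": 0},{"dx": 0,"dy": 0,"dz": 20,"rx": 0,"ry": 0,"rz": 0},{"dx": 0,"dy": 0,"dz": 30,"rx": 0,"ry": 0,"rz": 0},{"dx": 0,"dy": 0,"dz": 38,"rx": 0,"ry": 0,"rz": 0},{"dx": 0,"dy": 0,"dz": 38,"rx": 0,"ry": 0,"rz": 0}]}}

```text
clock: 5.12
tcp_pos: [0.43, 0.2166, 0.0509]
orientation: [-3.063, -0.693, -0.005]
contact_force: [0.3, -0.1, 0.0]
grip_width: 0.0001
gripper_force: 0.0
```

Emit:
{"fn": "send_rows", "kwargs": {"deltas": [{"dx": 0,"dy": 0,"dz": 0,"rx": 0,"ry": 0,"rz": 0},{"dx": 0,"dy": 0,"dz": 0,"rx": 0,"ry": 0,"rz": 0}]}}

```text
clock: 5.28
tcp_pos: [0.4288, 0.2158, 0.0489]
orientation: [3.064, 0.693, 0.0]
contact_force: [0.1, 0.9, 0.5]
grip_width: 0.0001
gripper_force: 0.0
```

Emit:
{"fn": "send_rows", "kwargs": {"deltas": [{"dx": 2.6,"dy": -5.4,"dz": 0,"rx": 0,"ry": 0,"rz": 0},{"dx": 5.2,"dy": -10.8,"dz": 0,"rx": 0,"ry": 0,"rz": 0},{"dx": 7.7,"dy": -16.3,"dz": 0,"rx": 0,"ry": 0,"rz": 0},{"dx": 10.3,"dy": -21.7,"dz": 0,"rx": 0,"ry": 0,"rz": 0},{"dx": 12.9,"dy": -27.1,"dz": 0,"rx": 0,"ry": 0,"rz": 0}]}}

```text
clock: 5.7
tcp_pos: [0.4419, 0.1881, 0.0486]
orientation: [3.064, 0.693, -0.001]
contact_force: [0.5, 0.7, 0.1]
grip_width: 0.0004
gripper_force: 0.2
```

Emit:
{"fn": "send_rows", "kwargs": {"deltas": [{"dx": 2.6,"dy": -5.4,"dz": 0,"rx": 0,"ry": 0,"rz": 0},{"dx": 5.2,"dy": -10.8,"dz": 0,"rx": 0,"ry": 0,"rz": 0},{"dx": 7.7,"dy": -16.3,"dz": 0,"rx": 0,"ry": 0,"rz": 0},{"dx": 10.3,"dy": -21.7,"dz": 0,"rx": 0,"ry": 0,"rz": 0},{"dx": 12.9,"dy": -27.1,"dz": 0,"rx": 0,"ry": 0,"rz": 0}]}}

```text
clock: 6.12
tcp_pos: [0.4549, 0.1612, 0.0488]
orientation: [-3.064, -0.694, -0.0]
contact_force: [0.2, -0.0, -0.4]
grip_width: 0.0001
gripper_force: 0.2
```

```bash
python3 - <<'E'
from h import *
print(r.get_obs()["tcp_pos"])
f=r.grab_frame("wrist"); cv2.imwrite("pics/w3.png",f["frame"])
E
```

```text
[0.45485872 0.16119423 0.04881977]
```

View pics/w3.png

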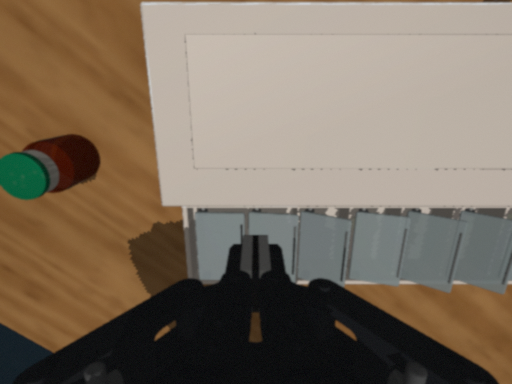

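Wrist view: the tip (255,240) stands over lids 1 and 2, the first is flat, and the rest slope up to the right; the case is square to the motion. I continue.

Emit:
{"fn": "send_rows", "kwargs": {"deltas": [{"dx": 2.6,"dy": -5.4,"dz": 0,"rx": 0,"ry": 0,"rz": 0},{"dx": 5.2,"dy": -10.8,"dz": 0,"rx": 0,"ry": 0,"rz": 0},{"dx": 7.7,"dy": -16.3,"dz": 0,"rx": 0,"ry": 0,"rz": 0},{"dx": 10.3,"dy": -21.7,"dz": 0,"rx": 0,"ry": 0,"rz": 0},{"dx": 12.9,"dy": -27.1,"dz": 0,"rx": 0,"ry": 0,"rz": 0}]}}

```text
clock: 6.58
tcp_pos: [0.4677, 0.1341, 0.0488]
orientation: [-3.064, -0.694, -0.0]
contact_force: [0.1, 0.9, 0.3]
grip_width: -0.0
gripper_force: 0.2
```

Emit:
{"fn": "send_rows", "kwargs": {"deltas": [{"dx": 2.6,"dy": -5.4,"dz": 0,"rx": 0,"ry": 0,"rz": 0},{"dx": 5.2,"dy": -10.8,"dz": 0,"rx": 0,"ry": 0,"rz": 0},{"dx": 7.7,"dy": -16.3,"dz": 0,"rx": 0,"ry": 0,"rz": 0},{"dx": 10.3,"dy": -21.7,"dz": 0,"rx": 0,"ry": 0,"rz": 0},{"dx": 12.9,"dy": -27.1,"dz": 0,"rx": 0,"ry": 0,"rz": 0}]}}

```text
clock: 7.0
tcp_pos: [0.4806, 0.107, 0.0488]
orientation: [3.064, 0.694, -0.0]
contact_force: [-0.5, 0.8, 0.2]
grip_width: 0.0
gripper_force: 0.2
```

Emit:
{"fn": "send_rows", "kwargs": {"deltas": [{"dx": 2.6,"dy": -5.4,"dz": 0,"rx": 0,"ry": 0,"rz": 0},{"dx": 5.2,"dy": -10.8,"dz": 0,"rx": 0,"ry": 0,"rz": 0},{"dx": 7.7,"dy": -16.3,"dz": 0,"rx": 0,"ry": 0,"rz": 0},{"dx": 10.3,"dy": -21.7,"dz": 0,"rx": 0,"ry": 0,"rz": 0},{"dx": 12.9,"dy": -27.1,"dz": 0,"rx": 0,"ry": 0,"rz": 0}]}}

```text
clock: 7.42
tcp_pos: [0.4935, 0.08, 0.0488]
orientation: [-3.064, -0.694, 0.0]
contact_force: [-0.2, 1.2, 0.6]
grip_width: -0.0001
gripper_force: 0.2
```

```bash
python3 - <<'E'
from h import *
o=r.get_obs(); print(o["tcp_pos"],o["contact_force"])
f=r.grab_frame("wrist"); P=cloud(f); cv2.imwrite("pics/w4.png",f["frame"])
w=P[...,:2]*1000-[549.1,129.6]; a=w@[.9028,.43]; b=w@[-.43,.9028]; s=(abs(a+56)<4)
print([(bb,round(float(np.median(P[...,2][s&(abs(b-bb)<2)])*1000),1)) for bb in range(-108,110,4) if (s&(abs(b-bb)<2)).any()])
E
```

```text
[0.49351578 0.08000649 0.0488023 ] [-0.17684437  1.24881551  0.64200528]
[(-108, 31.4), (-104, 18.6), (-100, 43.8), (-96, 42.4), (-92, 41.0), (-88, 39.5), (-84, 38.2), (-80, 122.5), (-76, 120.7), (-72, 120.5), (-68, 117.1), (-64, 113.4), (-60, 105.9), (-56, 100.1), (-52, 94.6), (-48, 91.0), (-44, 89.9), (-40, 89.9), (-36, 117.2), (-32, 113.3), (-28, 114.4), (-24, 102.2), (-20, 103.7), (-16, 109.0), (-12, 113.5), (-8, 114.3), (-4, 120.0), (0, 87.7), (4, 90.3), (8, 91.8), (12, 98.1), (16, 102.7), (20, 109.9), (24, 114.7), (28, 117.5), (32, 120.5), (36, 121.6), (40, 122.5), (44, 36.6), (48, 37.5), (52, 37.4), (56, 37.0), (60, 36.8), (64, 36.7), (68, 36.6), (72, 18.5), (76, 37.4), (80, 37.4), (84, 37.3), (88, 37.0), (92, 36.9), (96, 36.6), (100, 36.4), (104, 15.9), (108, 33.3)]
```

View pics/w4.png

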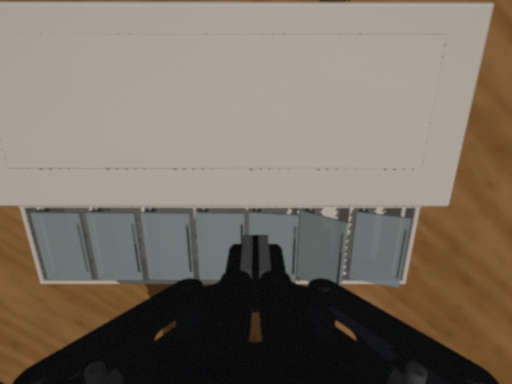

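Lids 1–2 are flat within 1 mm by depth, 1–4 look flat, and 6 and 7 (320–410, 240) are still ajar. I finish the sweep.

Emit:
{"fn": "send_rows", "kwargs": {"deltas": [{"dx": 2.6,"dy": -5.4,"dz": 0,"rx": 0,"ry": 0,"rz": 0},{"dx": 5.2,"dy": -10.8,"dz": 0,"rx": 0,"ry": 0,"rz": 0},{"dx": 7.7,"dy": -16.3,"dz": 0,"rx": 0,"ry": 0,"rz": 0},{"dx": 10.3,"dy": -21.7,"dz": 0,"rx": 0,"ry": 0,"rz": 0},{"dx": 12.9,"dy": -27.1,"dz": 0,"rx": 0,"ry": 0,"rz": 0}]}}

```text
clock: 7.88
tcp_pos: [0.5064, 0.0529, 0.0488]
orientation: [-3.064, -0.694, 0.0]
contact_force: [-1.3, 0.1, 0.7]
grip_width: -0.0
gripper_force: 0.2
```

Emit:
{"fn": "send_rows", "kwargs": {"deltas": [{"dx": 2.6,"dy": -5.4,"dz": 0,"rx": 0,"ry": 0,"rz": 0},{"dx": 5.2,"dy": -10.8,"dz": 0,"rx": 0,"ry": 0,"rz": 0},{"dx": 7.7,"dy": -16.3,"dz": 0,"rx": 0,"ry": 0,"rz": 0},{"dx": 10.3,"dy": -21.7,"dz": 0,"rx": 0,"ry": 0,"rz": 0},{"dx": 12.9,"dy": -27.1,"dz": 0,"rx": 0,"ry": 0,"rz": 0}]}}

```text
clock: 8.3
tcp_pos: [0.5193, 0.0257, 0.0488]
orientation: [-3.064, -0.693, 0.0]
contact_force: [-0.5, 0.4, -0.2]
grip_width: 0.0001
gripper_force: 0.2
```

Emit:
{"fn": "send_rows", "kwargs": {"deltas": [{"dx": 2.6,"dy": -5.4,"dz": 0,"rx": 0,"ry": 0,"rz": 0},{"dx": 5.2,"dy": -10.8,"dz": 0,"rx": 0,"ry": 0,"rz": 0},{"dx": 7.7,"dy": -16.3,"dz": 0,"rx": 0,"ry": 0,"rz": 0},{"dx": 10.3,"dy": -21.7,"dz": 0,"rx": 0,"ry": 0,"rz": 0},{"dx": 10.3,"dy": -21.7,"dz": 0,"rx": 0,"ry": 0,"rz": 0}]}}

```text
clock: 8.72
tcp_pos: [0.53, 0.0029, 0.0487]
orientation: [3.064, 0.691, 0.0]
contact_force: [-0.3, -0.0, 0.1]
grip_width: 0.0
gripper_force: 0.1
```

Emit:
{"fn": "send_rows", "kwargs": {"deltas": [{"dx": 0,"dy": 0,"dz": 10,"rx": 0,"ry": 0,"rz": 0},{"dx": 0,"dy": 0,"dz": 30,"rx": 0,"ry": 0,"rz": 0},{"dx": -20,"dy": -10,"dz": 50,"rx": 0,"ry": 0,"rz": 0},{"dx": -43,"dy": 5,"dz": 60,"rx": 0,"ry": 0,"rz": 0},{"dx": -60,"dy": 30,"dz": 60,"rx": 0,"ry": 0,"rz": 0}]}}

```text
clock: 9.13
tcp_pos: [0.4693, 0.0324, 0.1111]
orientation: [3.064, 0.685, 0.003]
contact_force: [0.2, 1.0, 1.1]
grip_width: -0.0001
gripper_force: 0.0
```

```bash
python3 - <<'E'
from h import *
o=r.get_obs(); print(o["tcp_pos"],o["contact_force"])
f=r.grab_frame("wrist"); P=cloud(f); cv2.imwrite("pics/w5.png",f["frame"])
w=P[...,:2]*1000-[549.1,129.6]; a=w@[.9028,.43]; b=w@[-.43,.9028]; s=(abs(a+60)<6)
print([(bb,round(float(np.median(P[...,2][s&(abs(b-bb)<2)])*1000),1)) for bb in range(-108,110,4) if (s&(abs(b-bb)<2)).any()])
E
```

```text
[0.46929492 0.03240259 0.11105378] [0.22714828 0.98192167 1.06628224]
[(-108, 29.0), (-104, 37.7), (-100, 37.6), (-96, 37.5), (-92, 37.4), (-88, 36.9), (-84, 36.8), (-80, 36.6), (-76, 35.2), (-72, 37.7), (-68, 37.5), (-64, 37.4), (-60, 37.3), (-56, 37.0), (-52, 36.9), (-48, 36.3), (-44, 37.2), (-40, 37.6), (-36, 37.4), (-32, 37.1), (-28, 37.1), (-24, 36.9), (-20, 36.7), (-16, 36.4), (-12, 37.4), (-8, 37.5), (-4, 37.3), (0, 37.2), (4, 37.0), (8, 36.7), (12, 36.6), (16, 37.6), (20, 37.2), (24, 37.0), (28, 37.1), (32, 37.1), (36, 37.0), (40, 36.8), (44, 37.2), (48, 37.4), (52, 37.4), (56, 36.7), (60, 37.1), (64, 36.9), (68, 36.9), (72, 36.4), (76, 37.4), (80, 37.4), (84, 37.4), (88, 36.7), (92, 37.0), (96, 36.7), (100, 36.5), (104, 33.6), (108, 33.0)]
```

View pics/w5.png

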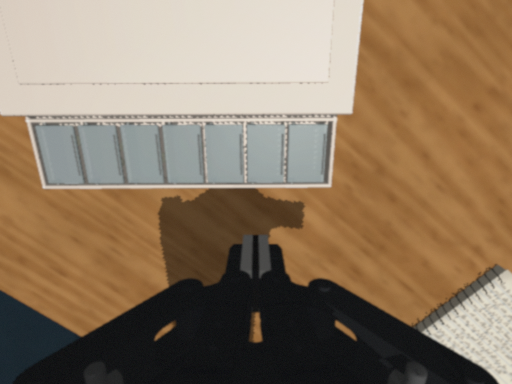

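All seven lids read within about 1 mm of flat and the picture shows them shut, with the tray front at row 186. I now go in front of the tray's middle and down.

Emit:
{"fn": "send_rows", "kwargs": {"deltas": [{"dx": -12,"dy": 24,"dz": 0,"rx": 0,"ry": 0,"rz": 0},{"dx": -24,"dy": 48,"dz": 0,"rx": 0,"ry": 0,"rz": 0},{"dx": -24,"dy": 48,"dz": -25,"rx": 0,"ry": 0,"rz": 0},{"dx": -24,"dy": 48,"dz": -50,"rx": 0,"ry": 0,"rz": 0},{"dx": -24,"dy": 48,"dz": -60,"rx": 0,"ry": 0,"rz": 0}]}}

```text
clock: 9.6
tcp_pos: [0.444, 0.0831, 0.0474]
orientation: [-3.063, -0.697, 0.003]
contact_force: [-0.2, -0.5, -0.5]
grip_width: 0.0001
gripper_force: 0.0
```

Emit:
{"fn": "send_rows", "kwargs": {"deltas": [{"dx": 0,"dy": 0,"dz": -8,"rx": 0,"ry": 0,"rz": 0},{"dx": 0,"dy": 0,"dz": -16,"rx": 0,"ry": 0,"rz": 0},{"dx": 0,"dy": 0,"dz": -24,"rx": 0,"ry": 0,"rz": 0},{"dx": 0,"dy": 0,"dz": -24,"rx": 0,"ry": 0,"rz": 0},{"dx": 0,"dy": 0,"dz": -24,"rx": 0,"ry": 0,"rz": 0}]}}

```text
clock: 10.02
tcp_pos: [0.4456, 0.0825, 0.0249]
orientation: [3.064, 0.693, -0.0]
contact_force: [-0.5, 0.1, 0.2]
grip_width: -0.0006
gripper_force: 0.0
```

Emit:
{"fn": "send_rows", "kwargs": {"deltas": [{"dx": 2.7,"dy": 1.3,"dz": 0,"rx": 0,"ry": 0,"rz": 0},{"dx": 5.4,"dy": 2.6,"dz": 0,"rx": 0,"ry": 0,"rz": 0},{"dx": 8.1,"dy": 3.9,"dz": 0,"rx": 0,"ry": 0,"rz": 0},{"dx": 10.8,"dy": 5.2,"dz": 0,"rx": 0,"ry": 0,"rz": 0},{"dx": 13.5,"dy": 6.5,"dz": 0,"rx": 0,"ry": 0,"rz": 0}]}}

```text
clock: 10.43
tcp_pos: [0.4591, 0.089, 0.025]
orientation: [3.064, 0.693, -0.0]
contact_force: [-0.7, -1.4, 1.1]
grip_width: -0.0
gripper_force: 0.8
```

Emit:
{"fn": "send_rows", "kwargs": {"deltas": [{"dx": 2.7,"dy": 1.3,"dz": 0,"rx": 0,"ry": 0,"rz": 0},{"dx": 5.4,"dy": 2.6,"dz": 0,"rx": 0,"ry": 0,"rz": 0},{"dx": 8.1,"dy": 3.9,"dz": 0,"rx": 0,"ry": 0,"rz": 0},{"dx": 10.8,"dy": 5.2,"dz": 0,"rx": 0,"ry": 0,"rz": 0},{"dx": 13.5,"dy": 6.5,"dz": 0,"rx": 0,"ry": 0,"rz": 0}]}}

```text
clock: 10.85
tcp_pos: [0.4727, 0.0955, 0.0248]
orientation: [3.064, 0.693, -0.0]
contact_force: [-1.2, -1.6, 0.7]
grip_width: 0.0001
gripper_force: 0.8
```

Emit:
{"fn": "send_rows", "kwargs": {"deltas": [{"dx": 2.7,"dy": 1.3,"dz": 0,"rx": 0,"ry": 0,"rz": 0},{"dx": 5.4,"dy": 2.6,"dz": 0,"rx": 0,"ry": 0,"rz": 0},{"dx": 8.1,"dy": 3.9,"dz": 0,"rx": 0,"ry": 0,"rz": 0},{"dx": 10.8,"dy": 5.2,"dz": 0,"rx": 0,"ry": 0,"rz": 0},{"dx": 13.5,"dy": 6.5,"dz": 0,"rx": 0,"ry": 0,"rz": 0}]}}

```text
clock: 11.27
tcp_pos: [0.4861, 0.1021, 0.0248]
orientation: [3.064, 0.693, -0.0]
contact_force: [-1.6, -1.7, -0.2]
grip_width: 0.0
gripper_force: 0.8
```

Emit:
{"fn": "send_rows", "kwargs": {"deltas": [{"dx": 1.8,"dy": 0.9,"dz": 0,"rx": 0,"ry": 0,"rz": 0},{"dx": 3.6,"dy": 1.8,"dz": 0,"rx": 0,"ry": 0,"rz": 0},{"dx": 5.4,"dy": 2.6,"dz": 0,"rx": 0,"ry": 0,"rz": 0},{"dx": 6.3,"dy": 3,"dz": 0,"rx": 0,"ry": 0,"rz": 0},{"dx": 7.2,"dy": 3.4,"dz": 0,"rx": 0,"ry": 0,"rz": 0}]}}

```text
clock: 11.68
tcp_pos: [0.4931, 0.1056, 0.0248]
orientation: [-3.064, -0.694, 0.0]
contact_force: [-1.5, -0.7, 0.2]
grip_width: 0.0002
gripper_force: 0.8
```

```bash
python3 - <<'E'
from h import *
o=r.get_obs(); t=np.array(o["tcp_pos"]); d=t[:2]*1000-[549.1,129.6]; print(t,o["contact_force"],"a",d@[.9028,.43])
for n in ("top","wrist"):
    f=r.grab_frame(n); cv2.imwrite(f"pics/{n}6.png",f["frame"] if n=="wrist" else cv2.resize(f["frame"][150:310,140:340],(600,480)))
    P=cloud(f); w=P[...,:2]*1000-[549.1,129.6]; a=w@[.9028,.43]; b=w@[-.43,.9028]
    for bb in(-90,-60,60,90):
        s=(abs(b-bb)<8)
        print(n,bb,[(aa,round(float(np.median(P[...,2][s&(abs(a-aa)<1.2)])*1000))) for aa in range(-66,-36,2) if (s&(abs(a-aa)<1.2)).any()])
E
```

```text
[0.49313551 0.10557636 0.02477017] [-1.50423556 -0.68692454  0.22849922] a -60.854906417460086
top -90 [(-66, 1), (-64, 1), (-62, 1), (-60, 1), (-58, 1), (-56, 1), (-54, 0), (-52, 35), (-50, 34), (-48, 20), (-46, 38), (-44, 47), (-42, 46), (-40, 47), (-38, 47)]
top -60 [(-66, 0), (-64, 53), (-62, 2), (-60, 0), (-58, 0), (-56, 0), (-54, 54), (-52, 34), (-50, 33), (-48, 10), (-46, 39), (-44, 46), (-42, 46), (-40, 46), (-38, 47)]
top 60 [(-64, 371), (-62, 371), (-60, 373), (-58, 372), (-56, 374), (-54, 370), (-52, 372), (-50, 367), (-48, 377), (-46, 366), (-44, 365), (-42, 200), (-40, 47), (-38, 48)]
top 90 [(-66, 1), (-64, 4), (-62, -1), (-60, 1), (-58, -2), (-56, 3), (-54, 4), (-52, 34), (-50, 33), (-48, 21), (-46, 36), (-44, 47), (-42, 47), (-40, 46), (-38, 46)]
wrist -90 [(-50, 34), (-48, 34), (-42, 46), (-40, 46), (-38, 46)]
wrist -60 [(-50, 95), (-48, 99), (-46, 102), (-42, 46), (-40, 46), (-38, 46)]
wrist 60 [(-50, 96), (-48, 98), (-46, 102), (-42, 46), (-40, 46), (-38, 46)]
wrist 90 [(-42, 46), (-40, 46), (-38, 46)]
```

View pics/wrist6.png

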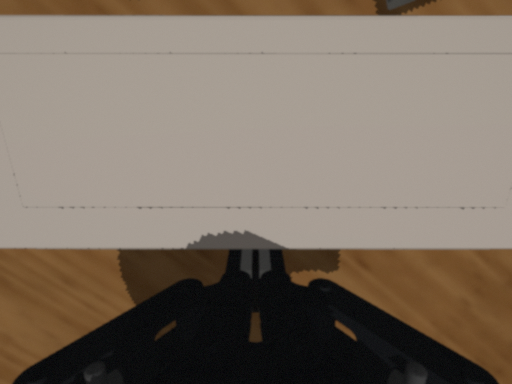

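The case has not moved, and the lids are under the roof (its front edge at row 248). The tray stands about 6 mm out; I creep on and watch the force.

Emit:
{"fn": "send_rows", "kwargs": {"deltas": [{"dx": 0.9,"dy": 0.4,"dz": 0,"rx": 0,"ry": 0,"rz": 0},{"dx": 1.8,"dy": 0.9,"dz": 0,"rx": 0,"ry": 0,"rz": 0},{"dx": 2.7,"dy": 1.3,"dz": 0,"rx": 0,"ry": 0,"rz": 0},{"dx": 3.6,"dy": 1.7,"dz": 0,"rx": 0,"ry": 0,"rz": 0},{"dx": 3.6,"dy": 1.7,"dz": 0,"rx": 0,"ry": 0,"rz": 0}]}}

```text
clock: 12.2
tcp_pos: [0.4969, 0.1074, 0.0248]
orientation: [-3.064, -0.694, -0.001]
contact_force: [-0.5, -0.7, -0.4]
grip_width: 0.0
gripper_force: 0.4
```

Emit:
{"fn": "send_rows", "kwargs": {"deltas": [{"dx": 0.5,"dy": 0.2,"dz": 0,"rx": 0,"ry": 0,"rz": 0},{"dx": 0.9,"dy": 0.4,"dz": 0,"rx": 0,"ry": 0,"rz": 0},{"dx": 1.4,"dy": 0.7,"dz": 0,"rx": 0,"ry": 0,"rz": 0},{"dx": 1.4,"dy": 0.7,"dz": 0,"rx": 0,"ry": 0,"rz": 0}]}}

```text
clock: 12.53
tcp_pos: [0.4982, 0.108, 0.0248]
orientation: [-3.064, -0.694, -0.0]
contact_force: [-1.6, 0.2, 0.4]
grip_width: -0.0003
gripper_force: 0.6
```

Emit:
{"fn": "send_rows", "kwargs": {"deltas": [{"dx": 0.5,"dy": 0.2,"dz": 0,"rx": 0,"ry": 0,"rz": 0},{"dx": 0.9,"dy": 0.4,"dz": 0,"rx": 0,"ry": 0,"rz": 0},{"dx": 0.9,"dy": 0.4,"dz": 0,"rx": 0,"ry": 0,"rz": 0}]}}

```text
clock: 12.78
tcp_pos: [0.4991, 0.1084, 0.0248]
orientation: [-3.064, -0.694, -0.0]
contact_force: [-1.7, 0.2, 0.2]
grip_width: 0.0002
gripper_force: 0.6
```

Emit:
{"fn": "send_rows", "kwargs": {"deltas": [{"dx": 0.5,"dy": 0.2,"dz": 0,"rx": 0,"ry": 0,"rz": 0},{"dx": 0.9,"dy": 0.4,"dz": 0,"rx": 0,"ry": 0,"rz": 0},{"dx": 0.9,"dy": 0.4,"dz": 0,"rx": 0,"ry": 0,"rz": 0}]}}

```text
clock: 13.03
tcp_pos: [0.4995, 0.1085, 0.0247]
orientation: [3.064, 0.694, -0.001]
contact_force: [-2.5, 0.1, 1.4]
grip_width: -0.0003
gripper_force: 1.6
```

Emit:
{"fn": "send_rows", "kwargs": {"deltas": [{"dx": 0.5,"dy": 0.2,"dz": 0,"rx": 0,"ry": 0,"rz": 0},{"dx": 0.9,"dy": 0.4,"dz": 0,"rx": 0,"ry": 0,"rz": 0},{"dx": 0.9,"dy": 0.4,"dz": 0,"rx": 0,"ry": 0,"rz": 0}]}}

```text
clock: 13.28
tcp_pos: [0.4995, 0.1084, 0.0246]
orientation: [3.063, 0.693, -0.004]
contact_force: [-5.8, -1.0, 4.1]
grip_width: 0.0002
gripper_force: 3.0
```

Emit:
{"fn": "send_rows", "kwargs": {"deltas": [{"dx": -3,"dy": -1.5,"dz": 0,"rx": 0,"ry": 0,"rz": 0},{"dx": -10,"dy": -5,"dz": 0,"rx": 0,"ry": 0,"rz": 0},{"dx": -25,"dy": -12,"dz": 0,"rx": 0,"ry": 0,"rz": 0},{"dx": -45,"dy": -21,"dz": 10,"rx": 0,"ry": 0,"rz": 0},{"dx": -45,"dy": -21,"dz": 40,"rx": 0,"ry": 0,"rz": 0}]}}

```text
clock: 13.7
tcp_pos: [0.4494, 0.085, 0.0618]
orientation: [3.063, 0.693, -0.016]
contact_force: [-0.9, 0.7, -0.0]
grip_width: 0.0003
gripper_force: 0.0
```

Emit:
{"fn": "send_rows", "kwargs": {"deltas": [{"dx": 0,"dy": -20,"dz": 25,"rx": 0,"ry": 0,"rz": 0},{"dx": 0,"dy": -50,"dz": 45,"rx": 0,"ry": 0,"rz": 0},{"dx": 0,"dy": -85,"dz": 60,"rx": 0,"ry": 0,"rz": 0},{"dx": 0,"dy": -120,"dz": 70,"rx": 0,"ry": 0,"rz": 0},{"dx": 0,"dy": -155,"dz": 80,"rx": 0,"ry": 0,"rz": 0}]}}

```text
clock: 14.12
tcp_pos: [0.4561, -0.0688, 0.1461]
orientation: [3.063, 0.694, 0.004]
contact_force: [0.9, -0.0, 0.6]
grip_width: -0.0
gripper_force: 0.0
```

Emit:
{"fn": "send_rows", "kwargs": {"deltas": [{"dx": 0,"dy": -25,"dz": 0,"rx": 0,"ry": 0,"rz": 0},{"dx": 0,"dy": -25,"dz": 0,"rx": 0,"ry": 0,"rz": 0},{"dx": 0,"dy": -25,"dz": 0,"rx": 0,"ry": 0,"rz": 0}]}}

```text
clock: 14.37
tcp_pos: [0.4558, -0.0938, 0.145]
orientation: [3.064, 0.687, 0.002]
contact_force: [0.0, 1.3, 0.1]
grip_width: -0.0002
gripper_force: 0.0
```

```bash
python3 - <<'E'
from h import *
f=r.grab_frame("top"); cv2.imwrite("pics/top7.png",f["frame"])
P=cloud(f); w=P[...,:2]*1000-[549.1,129.6]; a=w@[.9028,.43]; b=w@[-.43,.9028]
for bb in(-90,-60,-30,0,30,60,90):
    s=(abs(b-bb)<10)
    print(bb,[(aa,round(float(np.median(P[...,2][s&(abs(a-aa)<1.2)])*1000))) for aa in list(range(-60,-36,2))+[42,44,46,48] if (s&(abs(a-aa)<1.2)).any()])
v,u=np.mgrid[:384,:512]
m=((u>165)&(u<320)&(v>172)&(v<300)&(P[...,2]>0.038)&(P[...,2]<0.056)&(f["frame"].min(2)>170)).astype(np.uint8)
n,l,s,c=cv2.connectedComponentsWithStats(m);k=1+s[1:,4].argmax()
print(cv2.minAreaRect((P[l==k][:,:2]*1000).astype(np.float32)))
E
```

```text
-90 [(-60, 0), (-58, 0), (-56, 2), (-54, 1), (-52, 1), (-50, 1), (-48, 1), (-46, 45), (-44, 46), (-42, 47), (-40, 47), (-38, 46), (42, 46), (44, 47), (46, 1), (48, 1)]
-60 [(-60, 1), (-58, 0), (-56, 0), (-54, 1), (-52, 0), (-50, 0), (-48, 2), (-46, 45), (-44, 46), (-42, 47), (-40, 46), (-38, 46), (42, 47), (44, 48), (46, 44), (48, 1)]
-30 [(-60, 1), (-58, 1), (-56, 0), (-54, 1), (-52, 1), (-50, 1), (-48, 0), (-46, 45), (-44, 47), (-42, 46), (-40, 47), (-38, 46), (42, 46), (44, 47), (46, 42), (48, 0)]
0 [(-60, 1), (-58, 1), (-56, 2), (-54, 1), (-52, 1), (-50, 0), (-48, 0), (-46, 46), (-44, 46), (-42, 46), (-40, 47), (-38, 48), (42, 47), (44, 45), (46, 24), (48, 0)]
30 [(-60, 0), (-58, 1), (-56, 1), (-54, 2), (-52, 1), (-50, 1), (-48, 0), (-46, 37), (-44, 45), (-42, 47), (-40, 47), (-38, 47), (42, 47), (44, 46), (46, 22), (48, 1)]
60 [(-60, 0), (-58, 0), (-56, 1), (-54, 1), (-52, 0), (-50, 0), (-48, 0), (-46, 45), (-44, 47), (-42, 47), (-40, 47), (-38, 47), (42, 47), (44, 46), (46, 45), (48, 1)]
90 [(-60, 0), (-58, 1), (-56, 2), (-54, 1), (-52, 1), (-50, 0), (-48, 0), (-46, 43), (-44, 47), (-42, 47), (-40, 46), (-38, 46), (42, 47), (44, 47), (46, 2), (48, 1)]
((549.48876953125, 129.79495239257812), (89.10671997070312, 235.77931213378906), 25.474416732788086)
```

View pics/top7.png

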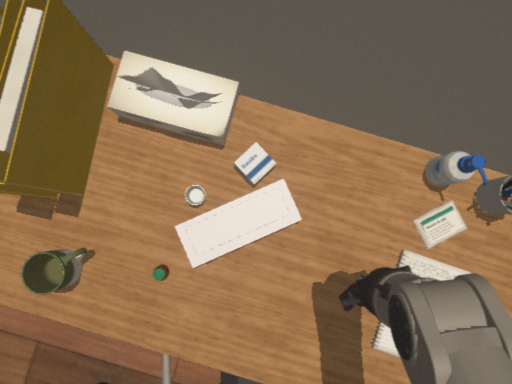

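The tray is flush: the front of the case (around 240,245) shows no tray. The case and the vial (160,273), cup (195,195) and carton (255,163) have not moved, and the arm is clear.

```bash
python3 -c "
from bench import r
print(r.hand_in())"
```

```text
the job is handed in; nothing more can be done
None
```

I folded all seven lids flat in order with the tray still out, then pushed the tray home flush with the case and handed the job in; the case moved by less than 1 mm, the vial, cup and carton look unmoved, and no verdict was returned.

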